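# Index the rotary board holder by one hole

### The arm

A 6-joint arm with a two-finger parallel gripper is mounted at the origin on the work surface. World frame = base frame: x ahead of the robot, y to its left, z up, the work surface at z = 0. Lengths are in m, angles in degrees, forces in N, time in s.
With the tool pointing down it reaches from about 0.35 to 0.875 m from the base axis. Payload 4.2 kg.
Tool frame: the origin (TCP) lies at the very end of the fingers, on their centre line; the grasp point (between the pads) lies 19 mm behind it; z points along the fingers, y is the line along which they close (so a half turn about z gives the same grasp; the last joint's range is limited). The gripper opens to 87 mm and grips with 3 to 60 N. Pads are 19 mm wide; open, the fingers measure 117 mm over their backs; the gripper's body (75 mm by 190 mm) begins 51 mm behind the grasp point.
Start: joints at [-50.386, 22.042, 0.453, 0, -68.411, -14.817], TCP at [0.262, -0.567, 0.223] pointing down, gripper open.
Joint ranges: [-179.83, 179.83], [-69.29, 118.12], [-61.27, 80.66], [-181.25, 117.63], [-171.15, -9.14], [-177.46, 177.46]. Speed limits (degrees/s): [159.86, 159.86, 180, 180, 180, 180].

### API

Orientations are given as a 3x3 rotation matrix whose columns are the frame's x, y, z axes.
In Python, from station import sense, cams, r gives the robot as it stands. The module is installed in compiled form; this text tells all that it offers.
- The arm moves only by the tool step_arm, never from a script. Its argument "targets" is text: rows parted by semicolons, each of 4 numbers parted by spaces: the shift along the tool's x, y, z in cm, then the turn about the tool's z in degrees. In form: x y z turn; .... A call has 1 to 12 rows; each row shifts and turns the commanded pose from where the row before left it, along the tool's axes as they then stand; what a row does not reach is not made up. A row lasts 1/12 s, in which the tool goes at most 41.7 mm and 7.16 degrees, less where a joint would pass 70% of its speed; a pose out of reach is approached as far as the arm can. A call with a gripper value outside its range is refused whole. "claw" is the finger opening in cm, from 0 to 8.7, set as the call begins (left out, the last holds). The fingers move at their own pace and stop on an object; the grip force is fixed at half the most. Time passes only in rows, so rows that do not move let the fingers close. It gives the time, the measured TCP pose, the force, the opening and the grip force at its end, in the units of the state.
- sense(): the state, without advancing time (a new reading comes with each control period).
- cams.capture(name): name is "scene" or "top" or "wrist"; returns a dict with "frame" (480x640x3 uint8, blue, green, red), "vertical_fov" (degrees; the focal length in pixels is half the picture's height over the tangent of half this angle, whatever the lens; pixels are square), "cx", "cy" (the principal point, pixels), "eye" and "rotation" of the camera in the world; the wrist camera has in their place "tool_from_camera" (4x4, takes a point from camera to tool coordinates, whose origin is the TCP and whose axes are the flange's). Camera axes: x right, y down, z forward; pixel columns grow to the right and rows downward; lengths in m; the calibration is good to about 2 mm. A picture is of the moment at which its call begins: read the wrist's pose just before it. There is no depth.
- r.finish_job(): hands the job in; it is judged then, once.
The state is a dict: "time_s": time; "joints": joint angles; "joint_velocities": joint speeds; "effort": joint torques, N m; "tcp_pos": TCP position; "ee_rot": TCP orientation; "wrist_force": force on the tool from outside, world axes, zero at the start; "moment": the same for the moment, N m; "gripper_width": opening from 0.0 (shut) to 1.0 (fully open); "gripper_force": force on a finger pad.
Only numpy, scipy, OpenCV 4.12 (cv2) and the standard library are available. Lean on these libraries where they do the work, as an engineer would, in place of code of your own. Each camera call takes 0.05 s, during which the arm holds its last target. There are 200 camera calls.

### The job

Turn the round circuit-board holder on to its next hole, counter-clockwise as seen from above: with closed fingertips press the red index knob all the way down, keep it down while pushing the table round with it, then let go so that the knob springs fully up and its pin locks in that next hole. Grip nothing and force nothing: do not lean hard on the knob, keep off the circuit board, and leave the bottle, jar, tin and tools standing where they are.

Things in the scene. Friction and masses are not known exactly. Their poses are not given: they have to be found in the camera images.
- index_base: Fixed blue base, 268 mm diameter; origin on the turning axis at bench level, z up. Carries a dark steel ring (radius 106 to 134 mm, 50 to 58 mm above the bench) with 8 slots ('holes') 14 mm wide, one every 45 degrees. In its frame the starting hole lies on +x, the next one counter-clockwise 45 degrees from +x towards +y.
- table_centre (a point): Centre of the top face of the turning table (aluminium disc with white top, radius 102 mm, 58 mm above the bench). The circuit board, the knob and the pin turn with it.
- turntable (a joint): Angle of the turning table in rad, growing counter-clockwise seen from above. Starts at 0 (within 0.008), pin in the starting hole; next hole at 0.785, the one after at 1.571. It cannot turn while the pin is in a hole (about 0.01 of play). Unlocked, it turns with light friction (0.12 N m) and stays where it is left.
- plunger (a joint): How far the red knob is pressed down, in m: 0 fully up (pin in a hole), 0.014 down at a hard stop. Spring: 4 N at 0, 9 N at the bottom. The pin clears the ring from 0.0115 on. Let go between holes, the pin slides under the ring and the knob stays at about 0.011; let go within 0.03 rad of a hole, it springs up into the hole and centres itself.
- knob_dish (a point): Centre of the dished top of the red round knob, where to press; moves with the knob. The dish is 48 mm wide, 4 mm deep, in a rim 4 mm wide that a finger inside can push on; knob 56 mm over all, 14 mm tall. 72 mm from the turning axis and, knob up, 84 mm above the bench (rim 88 mm, the holder's highest point; 74 mm when pressed).
- pin_tip (a point): Rounded orange tip of the index pin (12 mm diameter), 115 mm from the turning axis on the same radius as the knob, one piece with the knob. Knob up, it shows in a slot 3 mm above the ring.
- next_hole (a point): Middle of the next slot counter-clockwise, at the ring's top face, 115 mm from the turning axis, 58 mm above the bench. Fixed to the base.
- board: Blue circuit board between two dark clamp rails, fixed to the turning table away from the knob; origin on the turning axis at bench level, its +x towards the knob. It covers x from -76 to 20 mm and y from -44 to 44 mm; board top 70 mm, clamp screws 78 mm above the bench. Not to be touched.
- flux_bottle: Bystander: amber flux bottle with black cap, 32 mm diameter, 85 mm tall; origin at the centre of its underside. Not to be moved.
- screw_jar: Bystander: clear screw jar with blue lid, 42 mm diameter, 45 mm tall; origin at the centre of its underside. Not to be moved.
- tip_tin: Bystander: round brass tin, 50 mm diameter, 22 mm tall; origin at the centre of its underside. Not to be moved.
- multimeter: Bystander: yellow multimeter lying flat, 160 x 80 x 43 mm; origin at the centre of its underside. Not to be moved.
- screwdriver: Bystander: screwdriver lying flat, 160 mm long; origin at the centre of its underside. Not to be moved.
- brush: Bystander: small brush lying flat, 160 mm long; origin at the centre of its underside. Not to be moved.
- solder_spool: Bystander: blue solder spool standing on end, 56 mm diameter, 40 mm tall; origin at the centre of its underside. Not to be moved.

How it is judged:
By the outcome, as a careful person would: the job done as asked, in the order asked, and still so for the second after the job is handed in, with the robot touching nothing.
It also fails if it takes over 34 s, if anything falls off the work surface, if the arm or the gripper's body presses on something with over 40 N, if the wrist force passes 120 N, or if a joint passes its speed limit or range.

## Working session

There is one attempt and no reset: what is moved stays moved. The work goes in short steps, Python scripts to look and compute and a tool call to move; the robot and the scene stay as the last step left them, time stands still between calls to the robot, and variables do not carry over. Pictures are saved under pics/ and viewed, at most 10 in all, crops included, and the job is handed in when it is done.

Besides the shell and the picture viewer there is one more tool, called after "Call:" by a JSON object that holds its "op" and its "data". step_arm: Moves the arm, as the interface text tells. Its arguments: {"type":"object","properties":{"targets":{"type":"string"},"claw":{"type":"number"}},"required":["targets"]}

```bash
mkdir -p pics
python3 - <<'E'
from station import sense, cams, r
import cv2,pickle
s=sense();print(s['time_s'],s['tcp_pos'],s['ee_rot'])
d={}
for n in("top","scene"):
    c=cams.capture(n);d[n]=c;cv2.imwrite(f"pics/{n}.png",c['frame']);print(n,{k:v for k,v in c.items() if k!='frame'})
pickle.dump(d,open('c.pkl','wb'))
E
```

```text
0.0 [ 0.26191408 -0.56682701  0.22146143] [[-9.07873917e-01 -4.19242187e-01 -9.69129131e-04]
 [-4.19243300e-01  9.07871905e-01  1.91287979e-03]
 [ 7.78852034e-05  2.14295456e-03 -9.99997701e-01]]
top {'vertical_fov': 51.133194075910595, 'cx': 319.4621580617704, 'cy': 247.2075789784533, 'eye': array([ 3.66146663e-01, -1.17596989e-03,  1.48021630e+00]), 'rotation': array([[-0.02587342, -0.99084673,  0.13248899],
       [-0.99964929,  0.02639325,  0.00216863],
       [-0.0056456 , -0.13238641, -0.99118211]])}
scene {'vertical_fov': 46.30406596042421, 'cx': 320.5080355538424, 'cy': 240.37550423939044, 'eye': array([1.14966761, 0.65012173, 1.05702138]), 'rotation': array([[-0.73063915,  0.52267875, -0.43928733],
       [ 0.6826652 ,  0.54831269, -0.48303357],
       [-0.01160456, -0.65280941, -0.7574333 ]])}
```

View pics/top.png

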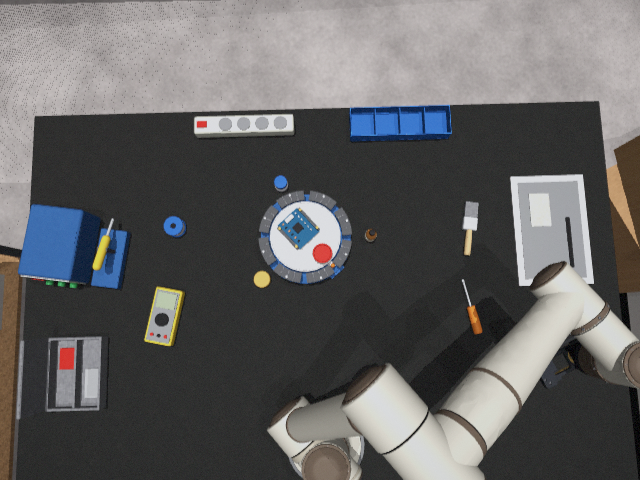

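View pics/scene.png

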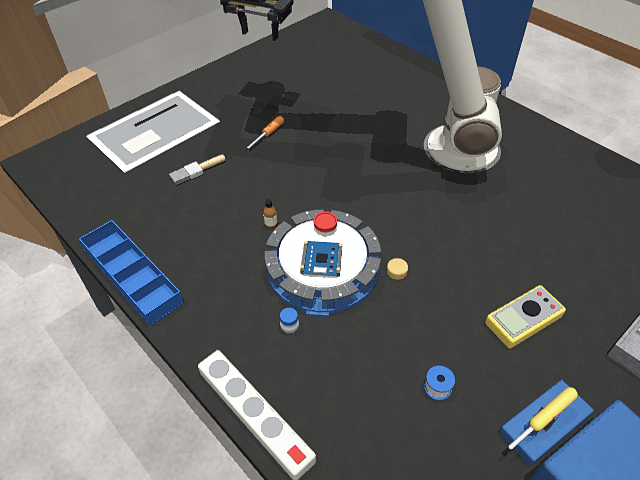

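The top view shows the holder at about (305,237), with the red knob at (322,253) and the pin to its lower right. The bottle is at (371,236), the jar at (281,183) and the tin at (262,280). The scene view agrees, with the knob at (325,222). Next I'll measure the axis and knob.

```bash
cat > h.py <<'E'
import cv2,numpy as np
from scipy.optimize import least_squares
def ray(c,px,z,eye=None,R=None):
    eye=c['eye'] if eye is None else eye; R=c['rotation'] if R is None else R
    f=240/np.tan(np.radians(c['vertical_fov']/2)); px=np.atleast_2d(px).astype(float)
    d=np.c_[(px[:,0]-c['cx'])/f,(px[:,1]-c['cy'])/f,np.ones(len(px))]@R.T
    return (eye+d*((z-eye[2])/d[:,2])[:,None])[:,:2]
def circ(P,r):
    f=lambda p:np.hypot(*(P-p[:2]).T)-r
    s=least_squares(f,P.mean(0),loss='soft_l1',f_scale=.0015);return s.x,np.sqrt(np.median(s.fun**2))
def big(m,roi=None):
    cs,_=cv2.findContours(m.astype(np.uint8),cv2.RETR_EXTERNAL,cv2.CHAIN_APPROX_NONE)
    return max(cs,key=cv2.contourArea)[:,0]
def measure(c,box,eye=None,R=None):
    x0,y0,x1,y1=box; im=c['frame'].astype(int);b,g,rr=im[...,0],im[...,1],im[...,2]
    roi=np.zeros(b.shape,bool);roi[y0:y1,x0:x1]=1
    white=roi&(im.min(2)>190); red=roi&(rr>110)&(g<70)&(b<80)
    W=cv2.convexHull(big(white).astype(np.int32))[:,0]
    # dense hull points
    m=np.zeros(b.shape,np.uint8);cv2.fillPoly(m,[W],1)
    wc=big(m); K=big(red)
    near=cv2.dilate(red.astype(np.uint8),np.ones((9,9)))>0
    wc=np.array([p for p in wc if not near[p[1],p[0]]])
    cen=circ(ray(c,wc,.058,eye,R),.102)
    Kp=ray(c,K,.088,eye,R);kn=circ(Kp,.028)
    mm=cv2.moments(K.reshape(-1,1,2)); kc=ray(c,[[mm['m10']/mm['m00'],mm['m01']/mm['m00']]],.083,eye,R)[0]
    v=kn[0]-cen[0]
    print('cen',cen,'knob',kn,'knobcentroid',kc,'dist',np.hypot(*v),'ang',np.degrees(np.arctan2(v[1],v[0])), np.degrees(np.arctan2(*(kc-cen[0])[::-1])))
    return cen[0],kn[0]
E
python3 - <<'E'
import pickle;from h import *
d=pickle.load(open('c.pkl','rb'))
measure(d['top'],(255,185,355,290)); measure(d['scene'],(255,200,390,310))
t=d['top'];print('bottle',ray(t,[[371,236]],.06),'tin',ray(t,[[262,280]],.022),'jar',ray(t,[[281,183]],.045))
E
```

```text
cen (array([0.5898814 , 0.04288427]), np.float64(0.0019036284918334534)) knob (array([ 0.53659546, -0.0048569 ]), np.float64(0.0032812316967198163)) knobcentroid [ 0.53720691 -0.00414112] dist 0.07154446905429679 ang -138.14147392466808 -138.24297041672892
cen (array([0.58997065, 0.04023972]), np.float64(0.00083277008401465)) knob (array([ 0.54118685, -0.00416817]), np.float64(0.0016318230078413883)) knobcentroid [0.55015967 0.00539744] dist 0.06596908427574635 ang -137.68840772528313 -138.8078206269716
bottle [[ 0.58441636 -0.14641101]] tin [[0.46930323 0.17161065]] jar [[0.7512404 0.1099976]]
```

Call:
{"op": "step_arm", "data": {"targets": "-2.7 2.2 0 0;-2.7 2.2 0 0;-2.7 2.2 0 0;-2.7 2.2 0 0;-2.7 2.2 0 0;-2.7 2.2 0 0;-2.7 2.2 0 0;-2.7 2.2 0 0;-2.7 2.2 0 0", "claw": 0}}

```text
time_s: 0.85
tcp_pos: [0.3999, -0.284, 0.2223]
ee_rot: [[-0.908, -0.419, -0.0], [-0.419, 0.908, 0.0], [0.0, 0.0, -1.0]]
wrist_force: [-0.5, -0.6, 0.3]
gripper_width: 0.4
gripper_force: 0.0
```

Call:
{"op": "step_arm", "data": {"targets": "-2.7 2.2 0 0;-2.7 2.2 0 0;-2.7 2.2 0 0;-2.7 2.2 0 0;-2.7 2.2 0 0;-2.7 2.2 0 0;-2.7 2.2 0 0;-2.7 2.2 0 0;-2.7 2.2 0 0;0 0 0 0;0 0 0 0"}}

```text
time_s: 1.77
tcp_pos: [0.5374, -0.0025, 0.2217]
ee_rot: [[-0.907, -0.422, -0.002], [-0.422, 0.907, -0.0], [0.002, 0.001, -1.0]]
wrist_force: [-0.1, -0.9, 0.4]
gripper_width: 0.011
gripper_force: 0.0
```

Run:
```python
from station import sense, cams, r
import cv2,pickle
s=sense();print(s['time_s'],s['tcp_pos'],s['ee_rot'],s['gripper_width'],s['wrist_force'],s['joints'])
c=cams.capture('wrist');cv2.imwrite("pics/w1.png",c['frame']);print({k:v for k,v in c.items() if k!='frame'})
pickle.dump((s,c),open('w1.pkl','wb'))
```

```text
1.7667 [ 0.53742372 -0.00247369  0.22170513] [[-9.06681044e-01 -4.21813844e-01 -1.60164463e-03]
 [-4.21814100e-01  9.06682320e-01 -1.91433367e-04]
 [ 1.53293211e-03  5.02027281e-04 -9.99998699e-01]] 0.01121863210226282 [-0.11807568 -0.86974001  0.44688823] [ 1.70244835e+01  1.36045022e+01 -1.18726798e+01 -1.81307578e-02
 -6.46137767e+01 -8.20675159e+01]
{'vertical_fov': 61.06687445881198, 'cx': 320.6520073683135, 'cy': 243.19770446605918, 'tool_from_camera': array([[-1.09485291e-03, -9.57931097e-01, -2.86996191e-01,
         7.89678349e-02],
       [ 9.99997930e-01, -1.54091919e-03,  1.32839311e-03,
        -2.28737424e-04],
       [-1.71474701e-03, -2.86994143e-01,  9.57930802e-01,
        -1.62283093e-01],
       [ 0.00000000e+00,  0.00000000e+00,  0.00000000e+00,
         1.00000000e+00]])}
```

View pics/w1.png

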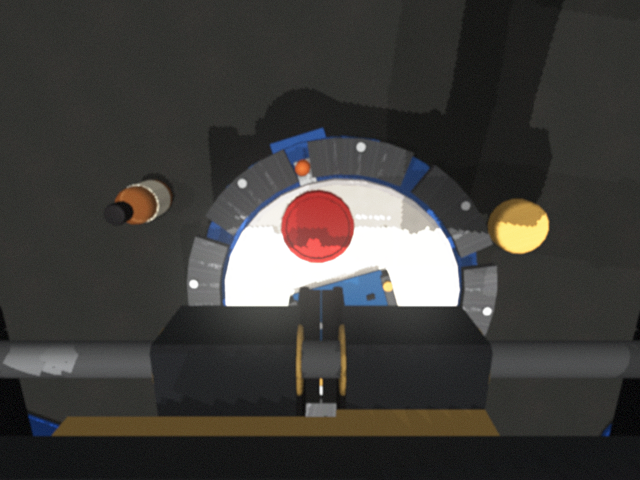

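The wrist view shows the knob rim centred near (318,227), the orange pin at (303,168), and the shut fingers at (322,300). I'll cast rays from this picture.

Run:
```python
import pickle;from h import *
s,c=pickle.load(open('w1.pkl','rb'))
T=np.eye(4);T[:3,:3]=s['ee_rot'];T[:3,3]=s['tcp_pos'];M=T@c['tool_from_camera'];e,R=M[:3,3],M[:3,:3]
im=c['frame'].astype(int);b,g,rr=im[...,0],im[...,1],im[...,2]
K=big((rr>100)&(g<60)&(b<70)); k,rk=circ(ray(c,K,.088,e,R),.028)
O=big((rr>150)&(g>50)&(g<130)&(b<80)&(np.indices(b.shape)[0]<200)&(np.abs(np.indices(b.shape)[1]-303)<20))
p=ray(c,[O.mean(0)],.061,e,R)[0]
w=(im.min(2)>150);w[300:]=0
W=[(np.where(w[y])[0].min(),y) for y in range(215,285,3)]+[(np.where(w[y])[0].max(),y) for y in range(215,285,3)]+[(x,np.where(w[:,x])[0].min()) for x in range(325,420,3)]
a,ra=circ(ray(c,W,.058,e,R),.102)
for n,v in(('knob-axis',k-a),('pin-axis',p-a),('pin-knob',p-k)):print(n,np.hypot(*v),np.degrees(np.arctan2(v[1],v[0])))
print(k,rk,p,O.mean(0),a,ra)
```

```text
knob-axis 0.11038840900774918 -149.06672147436288
pin-axis 0.11608599539380599 -138.92221514675987
pin-knob 0.020811795708456343 -69.81917220900434
[ 0.49648344 -0.01456094] 0.00220107088067285 [ 0.50366318 -0.03409507] [301.81081081 168.18918919] [0.59117092 0.04218307] 0.00032277790488511335
```

```bash
cat > wk.py <<'E'
from h import *
def knob(s,c,z,roi):
    T=np.eye(4);T[:3,:3]=s['ee_rot'];T[:3,3]=s['tcp_pos'];M=T@c['tool_from_camera'];e,R=M[:3,3],M[:3,:3]
    im=c['frame'].astype(int);b,g,rr=im[...,0],im[...,1],im[...,2]
    m=(rr>90)&(rr>g*2.2)&(rr>b*2.2);x0,y0,x1,y1=roi;q=np.zeros_like(m);q[y0:y1,x0:x1]=m[y0:y1,x0:x1]
    K=cv2.convexHull(big(q))[:,0];P=ray(c,K,z,e,R)
    s=least_squares(lambda p:np.hypot(*(P-p[:2]).T)-.028,[.54,0],loss='soft_l1',f_scale=.001)
    print('px',cv2.minEnclosingCircle(K.astype(np.float32)),'knob',s.x,'res',np.median(abs(s.fun)))
    return s.x
E
python3 - <<'E'
import pickle;from wk import *
s,c=pickle.load(open('w1.pkl','rb'))
k=knob(s,c,.088,(265,185,375,272));v=k-np.array([.5912,.0422]);print(np.hypot(*v),np.degrees(np.arctan2(v[1],v[0])))
print('tool shift cm',100*(s['ee_rot'].T@(np.r_[k,.095]-s['tcp_pos'])))
E
```

```text
px ((317.21173095703125, 225.9871368408203), 35.48819351196289) knob [ 0.53555212 -0.00633181] res 0.0010773396207772942
0.07383781642808426 -138.90756122299257
tool shift cm [ 0.31301244 -0.27722347 12.67087014]
```

Call:
{"op": "step_arm", "data": {"targets": "0.2 -0.2 3 0;0 0 3 0;0 0 3 0;0 0 2 0;0 0 1 0;0 0 0.5 0;0 0 0 0;0 0 0 0"}}

```text
time_s: 2.48
tcp_pos: [0.5371, -0.007, 0.0987]
ee_rot: [[-0.908, -0.419, 0.002], [-0.419, 0.908, 0.0], [-0.002, -0.001, -1.0]]
wrist_force: [0.0, -0.4, 0.1]
gripper_width: 0.008
gripper_force: 0.0
```

Run:
```python
from station import sense, cams, r
import cv2
from wk import *
s=sense();print(s['time_s'],s['tcp_pos'],s['wrist_force'],s['gripper_width'])
c=cams.capture('scene');cv2.imwrite("pics/s2.png",cv2.resize(c['frame'][150:310,220:430],None,fx=3.5,fy=3.5))
c=cams.capture('wrist');cv2.imwrite("pics/w2.png",c['frame'])
```

```text
2.4833 [ 0.53705747 -0.00697073  0.09867819] [ 0.00395584 -0.41081721  0.05051611] 0.0084815662837377
```

View pics/s2.png

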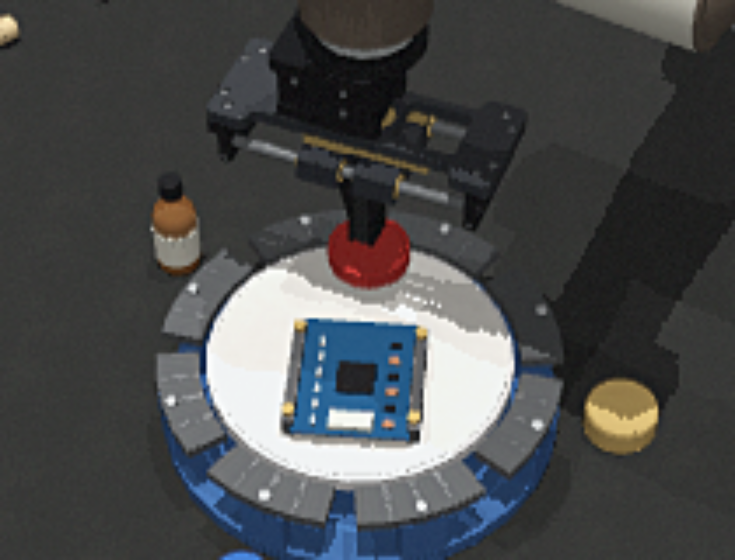

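View pics/w2.png

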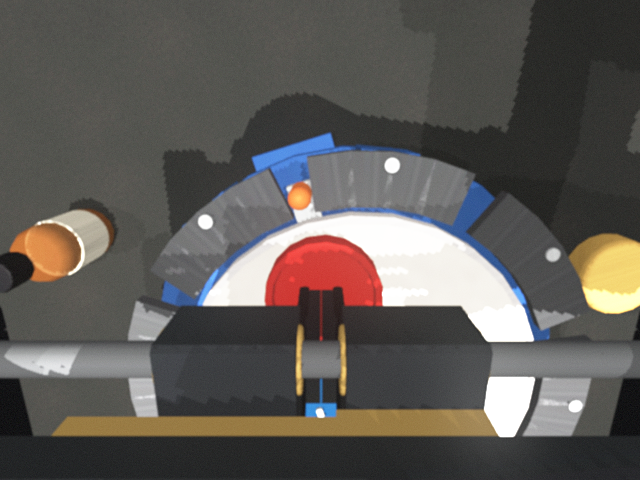

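The scene crop shows the fingertips over the knob, and the wrist view has the fingers (321,295) lined up with the knob centre (323,~290). Pressing slowly.

Call:
{"op": "step_arm", "data": {"targets": "0 0 0.5 0;0 0 0.4 0;0 0 0.2 0;0 0 0.2 0;0 0 0 0;0 0 0 0"}}

```text
time_s: 3.08
tcp_pos: [0.5363, -0.0066, 0.0845]
ee_rot: [[-0.908, -0.42, 0.0], [-0.42, 0.908, 0.0], [-0.0, -0.0, -1.0]]
wrist_force: [0.3, -0.6, 0.7]
gripper_width: 0.006
gripper_force: 0.0
```

Call:
{"op": "step_arm", "data": {"targets": "0 0 0.2 0;0 0 0.2 0;0 0 0.2 0;0 0 0.2 0;0 0 0 0;0 0 0 0"}}

```text
time_s: 3.58
tcp_pos: [0.5365, -0.0067, 0.0772]
ee_rot: [[-0.908, -0.42, 0.001], [-0.42, 0.908, -0.0], [-0.0, -0.0, -1.0]]
wrist_force: [-2.2, 0.4, 6.5]
gripper_width: 0.007
gripper_force: 3.3
```

Call:
{"op": "step_arm", "data": {"targets": "0 0 0.2 0;0 0 0.2 0;0 0 0.15 0;0 0 0 0;0 0 0 0"}}

```text
time_s: 4.0
tcp_pos: [0.5366, -0.0068, 0.072]
ee_rot: [[-0.908, -0.42, 0.001], [-0.42, 0.908, -0.0], [-0.001, -0.001, -1.0]]
wrist_force: [-3.5, 0.1, 8.4]
gripper_width: 0.007
gripper_force: 4.2
```

Call:
{"op": "step_arm", "data": {"targets": "0 0 0.1 0;0 0 0.05 0;0 0 0 0;0 0 0 0"}}

```text
time_s: 4.33
tcp_pos: [0.5366, -0.0068, 0.0707]
ee_rot: [[-0.908, -0.42, 0.001], [-0.42, 0.908, -0.0], [-0.001, -0.001, -1.0]]
wrist_force: [-3.0, -0.1, 9.1]
gripper_width: 0.006
gripper_force: 4.4
```

Call:
{"op": "step_arm", "data": {"targets": "0 0 0.05 0;0 0 0.05 0;0 0 0 0;0 0 0 0"}}

```text
time_s: 4.67
tcp_pos: [0.5368, -0.007, 0.0703]
ee_rot: [[-0.907, -0.42, 0.001], [-0.42, 0.907, -0.001], [-0.001, -0.001, -1.0]]
wrist_force: [-3.1, -0.8, 11.9]
gripper_width: 0.008
gripper_force: 5.9
```

Call:
{"op": "step_arm", "data": {"targets": "-0.075 -0.23 0 -1.875;-0.075 -0.23 0 -1.875;-0.075 -0.23 0 -1.875;-0.075 -0.23 0 -1.875;-0.075 -0.23 0 -1.875;-0.075 -0.23 0 -1.875;0 0 0 0"}}

```text
time_s: 5.25
tcp_pos: [0.5481, -0.017, 0.0703]
ee_rot: [[-0.807, -0.59, 0.002], [-0.59, 0.807, -0.001], [-0.001, -0.002, -1.0]]
wrist_force: [-1.9, -1.4, 10.4]
gripper_width: 0.004
gripper_force: 5.3
```

```bash
cat > chk.py <<'E'
import sys
from station import sense, cams
from wk import *
A=np.array([.5912,.0422])
s=sense();c=cams.capture('wrist');cv2.imwrite(f"pics/{sys.argv[1]}.png",c['frame'])
T=np.eye(4);T[:3,:3]=s['ee_rot'];T[:3,3]=s['tcp_pos'];M=T@c['tool_from_camera'];e,R=M[:3,3],M[:3,:3]
im=c['frame'].astype(int);b,g,rr=im[...,0],im[...,1],im[...,2]
v=s['tcp_pos'][:2]-A;print('tcp',s['tcp_pos'],np.hypot(*v),np.degrees(np.arctan2(v[1],v[0])),s['wrist_force'])
m=(rr>90)&(rr>g*2.2)&(rr>b*2.2);m[308:]=0;m[:,:200]=0;m[:,440:]=0
K=big(m);cols=np.arange(K[:,0].min()+4,K[:,0].max()-3,2)
E=np.array([(x,np.where(m[:,x])[0].min()) for x in cols])
P=ray(c,E,float(sys.argv[2]),e,R)
k,_=circ(P,.028);v=k-A;print('knob',k,np.hypot(*v),np.degrees(np.arctan2(v[1],v[0])),K.min(0),K.max(0))
E
python3 chk.py w3 .074
```

```text
tcp [ 0.54810362 -0.01696569  0.07034268] 0.07319751858512412 -126.06965347105137 [-1.91646524 -1.3653402  10.4169779 ]
knob [ 0.54643042 -0.01737219] 0.07451953184074403 -126.92552712357708 [261 246] [385 307]
```

View pics/w3.png

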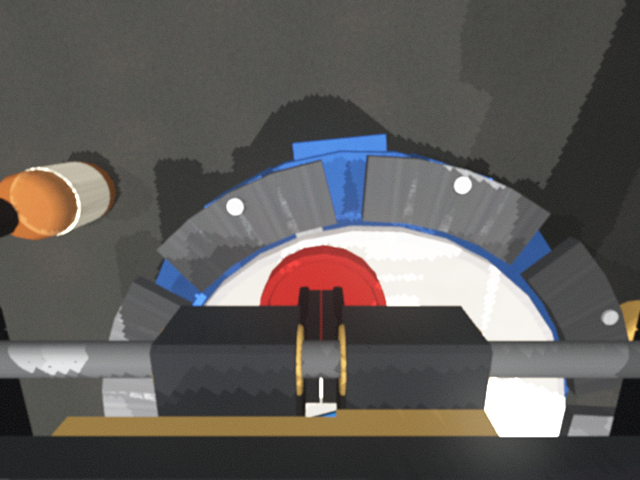

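The slot is now empty, the pin is under the ring, and the knob (323,~300) is following the fingers. The table has turned about 12°.

Call:
{"op": "step_arm", "data": {"targets": "-0.075 -0.23 0 -1.875;-0.075 -0.23 0 -1.875;-0.075 -0.23 0 -1.875;-0.075 -0.23 0 -1.875;-0.075 -0.23 0 -1.875;-0.075 -0.23 0 -1.875;-0.075 -0.23 0 -1.875;-0.075 -0.23 0 -1.875;-0.075 -0.23 0 -1.875;-0.075 -0.23 0 -1.875;-0.075 -0.23 0 -1.875;-0.075 -0.23 0 -1.875"}}

```text
time_s: 6.3
tcp_pos: [0.5741, -0.0289, 0.0704]
ee_rot: [[-0.52, -0.854, 0.003], [-0.854, 0.52, -0.0], [-0.001, -0.002, -1.0]]
wrist_force: [-2.6, 1.3, 10.3]
gripper_width: 0.01
gripper_force: 5.0
```

Call:
{"op": "step_arm", "data": {"targets": "-0.075 -0.23 0 -1.875;-0.075 -0.23 0 -1.875;-0.075 -0.23 0 -1.875;0 0 0 0"}}

```text
time_s: 6.63
tcp_pos: [0.5821, -0.0302, 0.0705]
ee_rot: [[-0.433, -0.901, 0.004], [-0.901, 0.433, -0.0], [-0.002, -0.004, -1.0]]
wrist_force: [-1.0, 0.1, 8.6]
gripper_width: 0.008
gripper_force: 4.5
```

```bash
python3 chk.py w4 .074
```

```text
tcp [ 0.58208105 -0.03021978  0.07045294] 0.07299163919304207 -97.17679797731114 [-0.97444986  0.10407673  8.55515291]
knob [ 0.58075982 -0.03123536] 0.07417377790705339 -98.09141992998968 [261 246] [385 307]
```

View pics/w4.png

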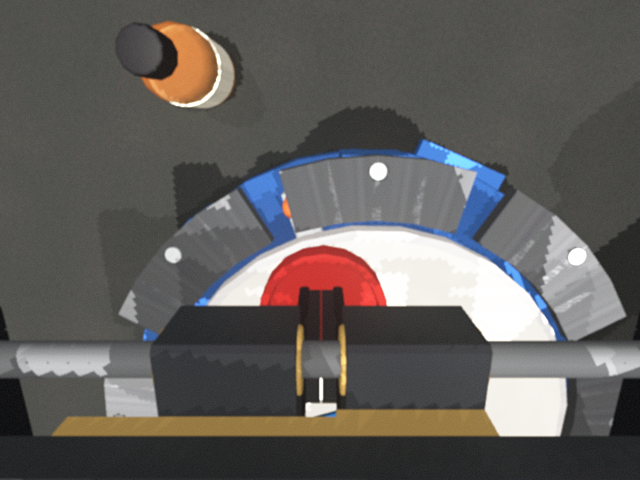

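The pin's orange edge shows at (286,207) in the next slot's right side, so about 4° remain.

Call:
{"op": "step_arm", "data": {"targets": "-0.07 -0.22 0.02 -1.8;-0.07 -0.22 0.02 -1.8;0 0 0 0;0 0 0 0"}}

```text
time_s: 7.02
tcp_pos: [0.5871, -0.0306, 0.0704]
ee_rot: [[-0.377, -0.926, 0.006], [-0.926, 0.377, 0.0], [-0.002, -0.005, -1.0]]
wrist_force: [-0.7, 1.2, 8.8]
gripper_width: 0.002
gripper_force: 4.6
```

```bash
python3 chk.py w5 .074; python3 -c "
import cv2;i=cv2.imread('pics/w5.png')[130:310,200:400];cv2.imwrite('pics/w5c.png',cv2.resize(i,None,fx=3,fy=3))"
```

```text
tcp [ 0.58712197 -0.03063861  0.07036803] 0.07295268100074034 -93.20448605617143 [-0.6665291   1.15524756  8.75316078]
knob [ 0.58581542 -0.03166446] 0.0740604614372231 -94.16937757596037 [261 246] [385 307]
```

View pics/w5c.png

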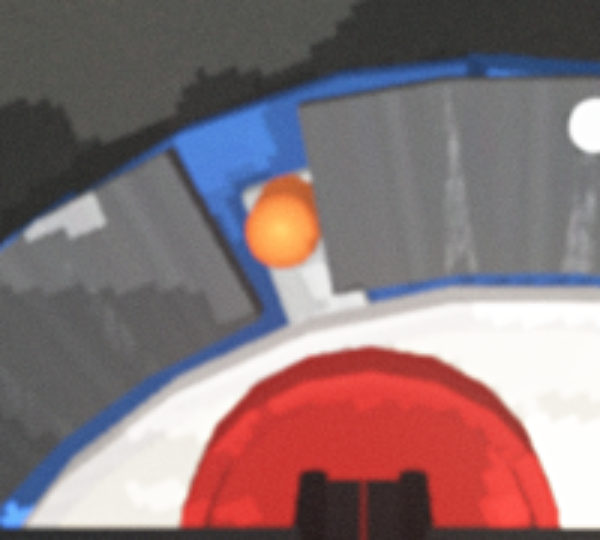

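The pin is in the next slot, at (283,230) in the crop, about 0.4° short of the middle. I'll nudge it that far and release straight up.

Call:
{"op": "step_arm", "data": {"targets": "-0.01 -0.05 0 0;0 0 0 0"}}

```text
time_s: 7.23
tcp_pos: [0.5872, -0.0307, 0.0704]
ee_rot: [[-0.377, -0.926, 0.005], [-0.926, 0.377, 0.0], [-0.002, -0.004, -1.0]]
wrist_force: [-1.6, 1.4, 10.5]
gripper_width: 0.005
gripper_force: 5.0
```

Call:
{"op": "step_arm", "data": {"targets": "0 0 -0.2 0;0 0 -0.2 0;0 0 -0.2 0;0 0 -0.2 0;0 0 -0.2 0;0 0 -0.2 0;0 0 -0.3 0;0 0 -0.5 0;0 0 -1 0;0 0 -2 0;0 0 -3 0;0 0 -4 0"}}

```text
time_s: 8.23
tcp_pos: [0.5826, -0.0314, 0.1864]
ee_rot: [[-0.379, -0.925, -0.008], [-0.925, 0.379, -0.001], [0.004, 0.007, -1.0]]
wrist_force: [0.5, -0.0, -0.3]
gripper_width: 0.008
gripper_force: 0.0
```

Call:
{"op": "step_arm", "data": {"targets": "0 0 0 0;0 0 0 0;0 0 0 0"}}

```text
time_s: 8.48
tcp_pos: [0.5844, -0.031, 0.188]
ee_rot: [[-0.379, -0.925, -0.001], [-0.925, 0.379, 0.001], [-0.0, 0.001, -1.0]]
wrist_force: [-0.3, -0.7, -0.9]
gripper_width: 0.006
gripper_force: 0.0
```

```bash
python3 chk.py w6 .088
```

```text
tcp [ 0.58443707 -0.03103602  0.18799012] 0.07354761167714147 -95.2759754829422 [-0.31031019 -0.68203836 -0.92388734]
knob [ 0.58623541 -0.02980444] 0.07217538954248744 -93.94420849956992 [280 204] [358 281]
```

View pics/w6.png

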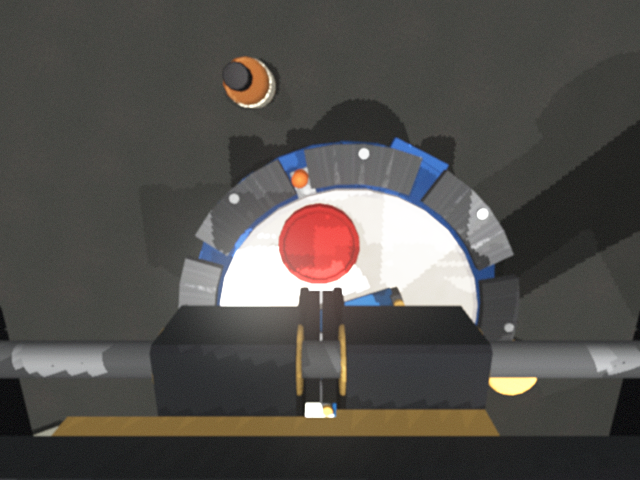

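The knob is fully up at 72.2 mm radius and −93.9°, which is 45° on from the start. The pin stands proud in the next slot at (300,179), and the tool is clear.

```bash
python3 -c "
from station import r;print(r.finish_job())"
```

```text
the job is handed in; nothing more can be done
None
```

I turned the holder 45° counter-clockwise to its next hole; the last wrist picture shows the knob sprung up and the pin locked in that slot. I pressed with no more than about 12 N at the readings I took, the arm ended clear of everything, and the job is handed in.

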